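Open the findings case and point out the crescent

ROBOT

A 7-joint arm with a two-finger parallel gripper is mounted at the origin on the work surface. World frame = base frame: x ahead of the robot, y to its left, z up, the work surface at z = 0. Lengths are in mm, angles in rad, forces in N, time in s.
With the tool pointing down it reaches from about 425 to 925 mm from the base axis. Payload 6.8 kg.
Tool frame: the origin (TCP) lies between the finger pads, 19 mm behind the fingertips; this is the grasp point; z points along the fingers, y is the line along which they close (so a half turn about z gives the same grasp; the last joint's range is limited). The gripper opens to 85 mm and grips with 20 to 120 N. Pads are 22 mm wide; open, the fingers measure 114 mm over their backs; the gripper's body (76 mm by 85 mm) begins 54 mm behind the grasp point. The pads swing forward as they close: fully open they stand 13 mm farther back than shut.
Start: joints at [-0.108, 0.477, 0.022, 1.555, -0.011, 1.109, -0.083], TCP at [675.016, 0.006, 250.008] pointing down, gripper open.
Joint ranges: [-2.96, 2.96], [-0.34, 2.1], [-1.41, 1.46], [0.24, 2.44], [-1.37, 4.51], [0.17, 1.92], [-2.96, 2.96]. Speed limits (rad/s): [2.39, 2.39, 3.14, 3.14, 3.14, 3.14, 3.14].

INTERFACE

Orientations are given as a unit quaternion [w, x, y, z].
In Python, from station import get_state, grab_frame, get_calibration, sign_off gives the robot as it stands.
- The arm moves only by the tool apply_moves, never from a script. Its argument "rows" is a list of rows, each a list of 4 numbers: the shift along the tool's x, y, z in cm, then the turn about the tool's z in rad. A call has 1 to 5 rows; each row is the pose to reach, as a shift and turn from the pose commanded when the call began, along the tool's axes at that moment; what a row does not reach only later rows make up. A row lasts 1/10 s, in which the tool goes at most 50 mm and 8.59 degrees, less where a joint would pass 70% of its speed; a pose out of reach is approached as far as the arm can. A call with a gripper value outside its range is refused whole. "grip" is the opening, from -1 (shut) to 1 (fully open), so that 0 is half open, set as the call begins (left out, the last holds). The fingers move at their own pace and stop on an object; the grip force is fixed at half the most. Time passes only in rows, so rows that repeat a pose let the fingers close. It gives the time, the measured TCP pose, the force, the opening and the grip force at its end, in the units of the state.
- get_state(): the state, without advancing time (a new reading comes with each control period).
- grab_frame(name): name is "scene" or "side" or "wrist"; returns the picture (480x640x3 uint8, blue, green, red); there is no depth.
- get_calibration(name): a dict with "fx", "fy", "cx", "cy" (pixels), "dist" ([k1, k2, p1, p2, k3] as OpenCV has them; the pictures are not rectified), "rvec" (rotation vector, rad) and "tvec" (3), from world to camera coordinates, as OpenCV has them. Camera axes: x right, y down, z forward; pixel columns grow to the right and rows downward; lengths in mm; the calibration is good to about 2 mm. A picture is of the moment at which its call begins: read the wrist's pose just before it. get_calibration takes no time and is no camera call; for the wrist camera it gives the pose at the moment of the call.
- sign_off(): hands the job in; it is judged then, once.
The state is a dict: "time": time; "qpos": joint angles; "dq": joint speeds; "effort": joint torques, N m; "eef_pos": TCP position; "eef_rot": TCP orientation; "force": force on the tool from outside, world axes, zero at the start; "torque": the same for the moment, N m; "grip_width": finger opening in mm; "grip_force": force on a finger pad.
Only numpy, scipy, OpenCV 4.12 (cv2) and the standard library are available. Lean on these libraries where they do the work, as an engineer would, in place of code of your own. Each camera call takes 0.05 s, during which the arm holds its last target. There are 200 camera calls.

TASK

The maker wants the crescent-shaped pewter pendant from the findings case on the bench: with the fingertips, push the case's sliding lid fully open by its batten, then show her the crescent by pointing down at it from straight above, the fingertips one to three centimetres over it. Hold there for three seconds and finish still pointing at it, with the lid left open. She takes it out herself, so do not pinch, lift or touch any of the castings, handle the lid gently without pinching it, and leave everything else on the bench where it is.

Things in the scene. Friction and masses are not known exactly. Their poses are not given: they have to be found in the camera images.
- case: Dark wooden case fixed to the bench, 200 (x) x 140 (y) x 36 mm; origin: centre of its underside, z up. 3 x 2 blue-lined compartments 52 x 62 mm: floor at z 5 mm, dividers up to z 21 mm; centres at x -68, -12, 44, y -33, 33 mm. Near (-x) wall 31 mm high, sides 36 mm. Five hold one casting each (which one where varies), the one at (44, 33) jump rings. A broad rail at the +x end carries the open lid.
- lid (a joint): The case's clear plastic sliding lid, 190 x 133 x 4 mm, captive in the side grooves. Value in m along the case's +x: 0 closed, 0.165 open at the end stop, all compartments uncovered and the lid standing out beyond the +x end. Starts 0 to 0.04 open, slides with about 2 N of friction, stays where left. Its upper face is 31 mm above the case's origin.
- batten (a point): Middle of the top edge of the wooden batten across the lid: 12 mm thick along the case's x, 90 mm long along its y, 16 mm proud of the lid's upper face (top 47 mm above the case's origin). Pushing its -x face towards the case's +x opens the lid. With the lid shut it lies 64 mm to the -x side of the case's centre.
- crescent: The piece to point at: crescent-moon pendant, flat grey pewter, outline 40 mm in diameter, 5 mm thick, 11 mm broad in the middle, running to two pointed horns, small loop on the broad part; lies flat in a compartment, turned any way. Origin on its underside, 6 mm from the outline's centre towards the broad part; z up.
- ring_brooch: Another casting: flat closed ring, 40 mm outside, 27 mm inside, 5 mm thick, same grey metal. Origin at the centre of its underside.
- dome_button: Another casting: round solid domed button, 36 mm in diameter, 9 mm high, same metal. Origin at the centre of its underside.
- buckle: Another casting: square buckle frame 36 x 36 mm with a centre bar, 5 mm thick, same metal. Origin at the centre of its underside.
- drop: Another casting: solid teardrop pendant about 34 x 26 mm, 5 mm thick, with a small loop at its point, same metal. Origin on its underside near the middle.
- spool: Bystander: red spool of solder, 64 mm in diameter, 42 mm high, standing on the bench about 125 mm to the case's -y side. Origin at the centre of its underside.
- file: Bystander: flat file with a yellow handle, 228 mm long, 24 mm wide, 22 mm high, lying along the case about 113 mm to its +y side. Origin on its underside, at the handle's front end.
- tin: Bystander: closed paint tin, 82 mm in diameter, 86 mm high, on the robot's left. Origin at the centre of its underside.
- cup: Bystander: empty white plastic cup, 72 mm across the rim, 90 mm high, on the robot's right. Origin at the centre of its underside.
Mind the look-alikes: they are no part of the job. What is shaped like the case but red is not meant.

How it is judged:
By the outcome, as a careful person would: the job done as asked, in the order asked, and still so for the second after the job is handed in, with the robot touching nothing.
It also fails if it takes over 45 s, if anything falls off the work surface, if the arm or the gripper's body presses on something with over 40 N, if the wrist force passes 120 N, or if a joint passes its speed limit or range.

## Working session

There is one attempt and no reset: what is moved stays moved. The work goes in short steps, Python scripts to look and compute and a tool call to move; the robot and the scene stay as the last step left them, time stands still between calls to the robot, and variables do not carry over. Pictures are saved under pics/ and viewed, at most 10 in all, crops included, and the job is handed in when it is done.

Besides the shell and the picture viewer there is one more tool, called after "Call:" by a JSON object that holds its "method" and its "body", one argument or row to a line. apply_moves: Moves the arm, as the interface text tells. Its arguments: {"type":"object","properties":{"rows":{"type":"array","items":{"type":"array","items":{"type":"number"}}},"grip":{"type":"number"}},"required":["rows"]}

```bash
mkdir -p pics; python3 - <<'E'
from station import *
import cv2,numpy as np
s=get_state();print(s)
a=grab_frame("scene");b=grab_frame("wrist")
cv2.imwrite("pics/s0.png",a);cv2.imwrite("pics/w0.png",b)
for n in("scene","wrist"):print(get_calibration(n))
E
```

```text
{'time': 0.0, 'qpos': array([-0.10809685,  0.477792  ,  0.02232921,  1.55645803, -0.01148012,
        1.10928752, -0.0830889 ]), 'dq': array([-8.81829103e-04,  4.45130804e-04,  1.91234754e-03,  4.13427136e-05,
       -6.49750069e-04,  7.07317921e-05, -1.18598536e-05]), 'effort': array([-5.45967814e-04, -5.96443820e+01,  1.60769675e+00, -2.81194621e+01,
        1.24063640e-02,  9.39900521e-03,  2.20753498e-05]), 'eef_pos': array([ 6.74442089e+02, -1.35863038e-02,  2.49028139e+02]), 'eef_rot': array([-5.87929098e-04,  7.07089625e-01,  7.07123354e-01, -6.92463003e-04]), 'force': array([ 0.49461637,  0.43314563, -0.8895532 ]), 'torque': array([ 0.04671706, -0.0140584 , -0.00952337]), 'grip_force': 0.0, 'grip_width': 85.43823775792885}
{'fx': 452.1917243905183, 'fy': 452.1917243905183, 'cx': 317.2327732215484, 'cy': 243.40692898467736, 'dist': array([0.01595818, 0.        , 0.        , 0.        , 0.        ]), 'rvec': array([ 1.57769944,  2.20857129, -0.65832782]), 'tvec': array([ 179.91782219, -355.21473923, 1513.83094802])}
{'fx': 425.8429516373095, 'fy': 425.8429516373095, 'cx': 315.04471471969566, 'cy': 237.67596320341636, 'dist': array([-0.00595316,  0.        ,  0.        ,  0.        ,  0.        ]), 'rvec': array([-2.87452657e+00,  1.29748479e-03,  1.58445214e-03]), 'tvec': array([-674.02759374,  -32.97727773,  378.99516503])}
```

View pics/s0.png

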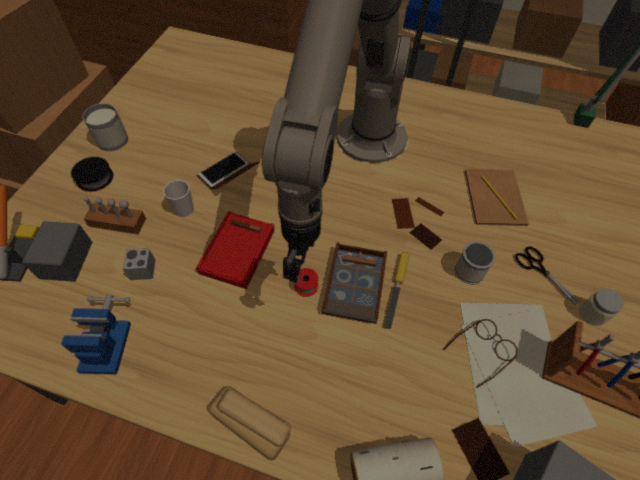

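View pics/w0.png

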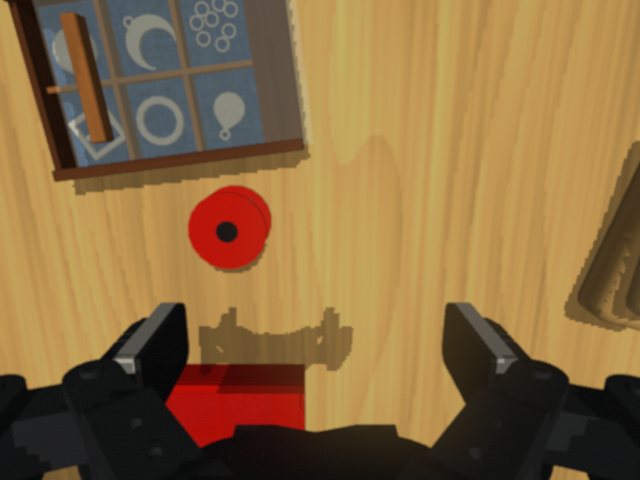

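The wrist view shows the dark case at upper left: batten (60–110, 15–140), dome (75,50), buckle (97,135), crescent (150,40), ring (160,120), drop (229,112), jump rings (213,25). The red case (250,400) is the look-alike. The scene view agrees, with the case at (355,282). Candidates for the crescent are the ring at (160,120), dome, buckle and drop. (150,40) is the only open arc with horns, so I choose that.

```bash
cat > h.py <<'E'
import cv2,numpy as np
from station import *
def cast(px,z,c):
    K=np.array([[c['fx'],0,c['cx']],[0,c['fy'],c['cy']],[0,0,1]])
    u=cv2.undistortPoints(np.array(px,float).reshape(-1,1,2),K,c['dist']).reshape(-1,2)
    R=cv2.Rodrigues(c['rvec'])[0];o=-R.T@c['tvec']
    d=np.c_[u,np.ones(len(u))]@R
    return o+d*((z-o[2])/d[:,2])[:,None],o
E
python3 - <<'E'
from h import *
c=get_calibration("wrist")
p,o=cast([(120,82),(187,71)],21,c);print(o.round(),p.round(1))
d=p[1]-p[0];print(np.degrees(np.arctan2(d[1],d[0])),np.hypot(*d[:2]))
print(cast([(68,14),(103,140)],47,c)[0].round(1))
E
```

```text
[674.  68. 374.] [[521.6  97.4  21. ]
 [574.7 105.3  21. ]]
8.482547137042962 53.71176108219818
[[501.8 140.1  47. ]
 [515.1  54.2  47. ]]
```

Call:
{"method": "apply_moves", "body": {
  "rows": [
    [3,-2.5,0,-0.03],
    [6,-5,0,-0.06],
    [9,-8,0,-0.1],
    [12,-10.5,0,-0.148],
    [13,-11.5,0,-0.148]
  ],
  "grip": -1
}}

```text
time: 0.6
eef_pos: [557.1, 134.0, 249.7]
eef_rot: [-0.001, 0.65, 0.76, -0.0]
force: [0.1, -0.0, -0.1]
grip_width: 12.0
grip_force: 0.0
```

Call:
{"method": "apply_moves", "body": {
  "rows": [
    [0,0,0,0],
    [0,0,0,0],
    [0,0,0,0],
    [0,0,0,0],
    [0,0,0,0]
  ]
}}

```text
time: 1.1
eef_pos: [560.6, 129.0, 249.8]
eef_rot: [0.0, 0.654, 0.757, -0.0]
force: [-0.5, 0.2, 0.1]
grip_width: -0.2
grip_force: 0.0
```

```bash
python3 - <<'E'
from h import *
s=get_state();print(s['time'],s['eef_pos'],s['eef_rot'],s['grip_width'])
c=get_calibration("wrist");a=grab_frame("wrist");cv2.imwrite("pics/w1.png",a)
import pickle;pickle.dump((s,c),open("w1.pkl","wb"))
cv2.imwrite("pics/side1.png",grab_frame("side"))
E
```

```text
1.1 [560.58513587 128.97142066 249.78617356] [ 6.56792833e-05  6.53610739e-01  7.56830875e-01 -1.58600986e-04] -0.24065538774432493
```

View pics/w1.png

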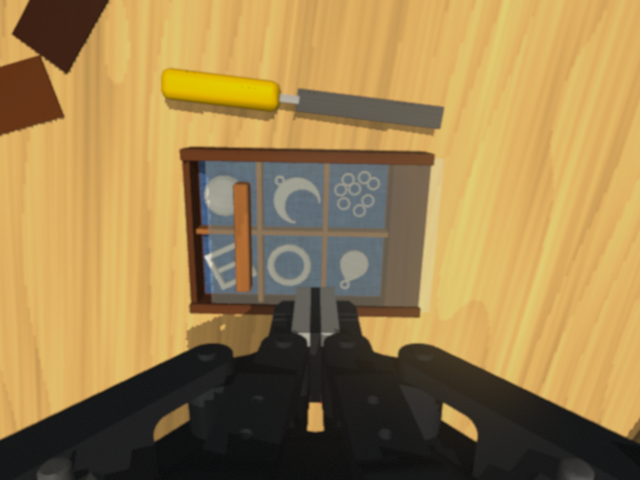

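View pics/side1.png

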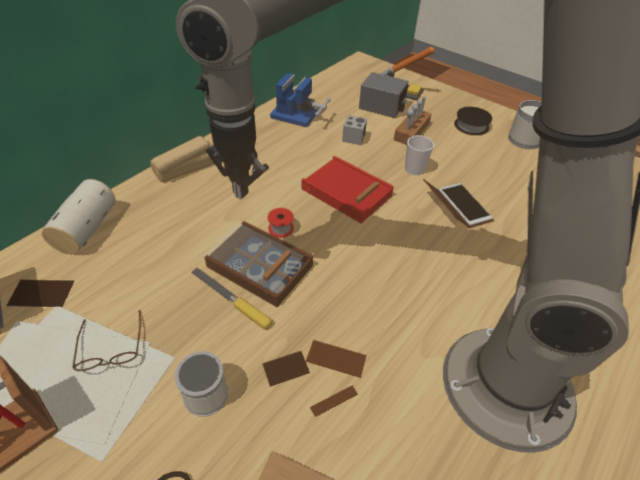

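The wrist view is now centred on the case: batten (243,237), crescent (296,200), jump rings (357,193), ring (289,264), drop (353,267), dome (222,195), buckle (230,266). The side view agrees, with the case at (260,262). Next I'll measure and check a close crop.

```bash
python3 - <<'E'
from h import *
import pickle
s,c=pickle.load(open("w1.pkl","rb"));a=cv2.imread("pics/w1.png")
for p in [(215,197),(297,180),(293,165),(289,264),(270,265),(243,237),(262,210),(193,230),(300,156)]:print(p,a[p[1],p[0]])
cv2.imwrite("pics/crop1.png",cv2.resize(a[140:325,175:445],None,fx=2.9,fy=2.9,interpolation=cv2.INTER_CUBIC))
P=lambda q,z:cast(q,z,c)[0][:,:2]
p=P([(262,233),(326,234)],21);d=p[1]-p[0];print(p,np.degrees(np.arctan2(d[1],d[0])),np.hypot(*d))
hsv=cv2.cvtColor(a,cv2.COLOR_BGR2HSV)
m=np.zeros(a.shape[:2],np.uint8);m[170:305,225:258]=1
b=((hsv[...,0]<20)&(hsv[...,1]>110)&(hsv[...,2]>100)&(m>0)).astype(np.uint8)
b=cv2.morphologyEx(b,cv2.MORPH_OPEN,np.ones((5,5),np.uint8))
n=max(cv2.findContours(b,0,1)[0],key=cv2.contourArea);r=cv2.minAreaRect(n);print(r);print(P(cv2.boxPoints(r),47),P([r[0]],47))
roi=np.zeros(a.shape[:2],np.uint8);roi[166:228,266:324]=1
g=((hsv[...,1]<85)&(hsv[...,2]>115)&(roi>0)).astype(np.uint8)
n=max(cv2.findContours(g,0,1)[0],key=cv2.contourArea);(x,y),R=cv2.minEnclosingCircle(n);M=cv2.moments(n)
q=(M['m10']/M['m00'],M['m01']/M['m00']);print((x,y),R,q,cv2.contourArea(n),P([(x,y),q],10))
E
```

```text
(215, 197) [149 163 163]
(297, 180) [147 161 162]
(293, 165) [118 111 100]
(289, 264) [119 110  97]
(270, 265) [144 159 159]
(243, 237) [ 54 109 176]
(262, 210) [ 84 101 115]
(193, 230) [20 34 61]
(300, 156) [ 40  67 109]
[[519.21232708  97.63605739]
 [573.65955658 104.68752434]] 7.379308527401061 54.901948832078524
((241.5281524658203, 237.01312255859375), (108.29156494140625, 14.883147239685059), 88.40885925292969)
[[494.65967052 141.08515563]
 [505.9659085  143.05524441]
 [517.64348924  54.34905087]
 [505.52585689  52.20728235]] [[505.75926841  99.21987194]]
(294.5, 196.5) 41.74336242675781 (293.59311350731883, 195.08188779496797) 3199.5 [[542.36952121 131.05234193]
 [541.43148713 132.16535073]]
```

View pics/crop1.png

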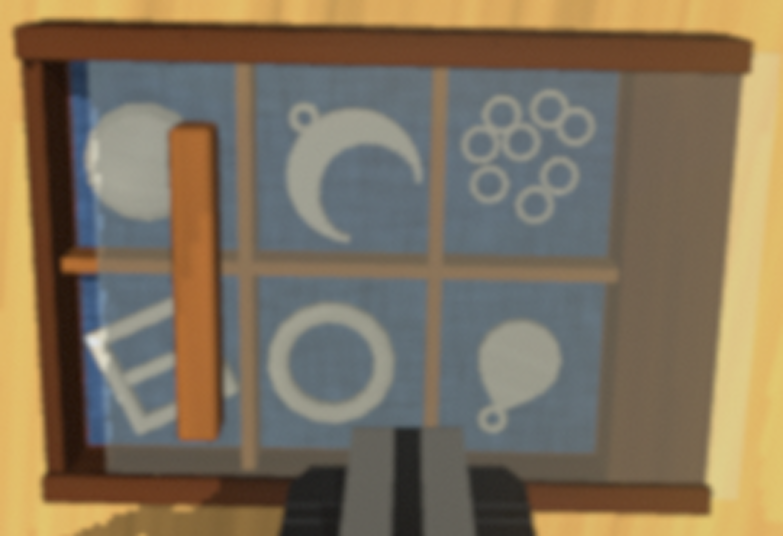

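The crop confirms it: the crescent is at full-image (296,198), with its loop upper left and horns to the right and below. Case yaw is about 7.5°, the centre about (558,103), and the lid about 11 mm open. I'll go to the near side of the batten.

Call:
{"method": "apply_moves", "body": {
  "rows": [
    [-1,-3,0,0.016],
    [-2,-6,2,0.016],
    [-2.4,-9,5,0.016],
    [-2.4,-9,9,0.016],
    [-2.4,-9,12,0.016]
  ]
}}

```text
time: 1.7
eef_pos: [473.5, 92.4, 128.8]
eef_rot: [-0.0, 0.659, 0.752, -0.0]
force: [0.6, 0.6, 0.5]
grip_width: -0.1
grip_force: 0.0
```

Call:
{"method": "apply_moves", "body": {
  "rows": [
    [0,0,2,0],
    [0,0,4,0],
    [0,0,5.5,0],
    [0,0,5.5,0],
    [0,0,5.5,0]
  ]
}}

```text
time: 2.2
eef_pos: [474.8, 93.0, 75.2]
eef_rot: [-0.0, 0.659, 0.752, -0.0]
force: [-0.1, -0.6, 0.8]
grip_width: -0.3
grip_force: 0.0
```

```bash
python3 - <<'E'
from h import *
s=get_state();print(s['time'],s['eef_pos'],s['eef_rot'])
a=grab_frame("wrist");b=grab_frame("side")
cv2.imwrite("pics/c2.png",np.hstack([cv2.resize(a,(400,300)),cv2.resize(b[180:330,170:370],(400,300),interpolation=cv2.INTER_CUBIC)]))
E
```

```text
2.2 [474.76619843  92.96517307  75.21911645] [-2.70790121e-05  6.58990722e-01  7.52151064e-01 -6.17855670e-05]
```

View pics/c2.png

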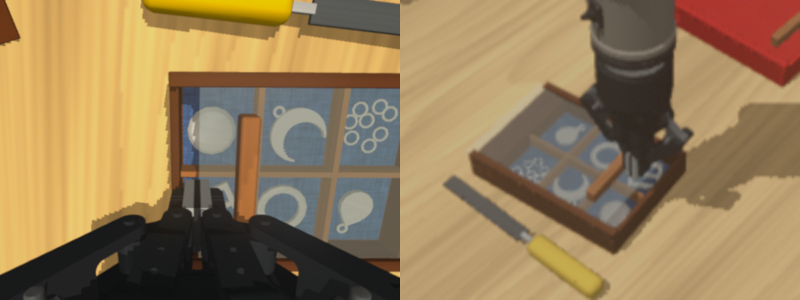

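The left panel shows the shut fingertips at (198,190), clear on the near side of the batten at (248,165). The right panel agrees. I'll go down to engagement height and start pushing gently.

Call:
{"method": "apply_moves", "body": {
  "rows": [
    [0,0,0.9,0],
    [0,0,1.8,0],
    [0,0,1.8,0],
    [0,0.2,1.8,0],
    [0,0.4,1.8,0]
  ]
}}

```text
time: 2.8
eef_pos: [478.8, 93.6, 57.1]
eef_rot: [0.0, 0.659, 0.752, 0.0]
force: [0.4, -0.5, -0.1]
grip_width: -0.1
grip_force: 0.0
```

Call:
{"method": "apply_moves", "body": {
  "rows": [
    [0,0.3,0,0],
    [0,0.6,0,0],
    [0,0.9,0,0],
    [0,1.2,0,0],
    [0,1.5,0,0]
  ]
}}

```text
time: 3.3
eef_pos: [493.2, 95.5, 57.0]
eef_rot: [-0.0, 0.659, 0.752, -0.0]
force: [-2.7, 0.8, 3.2]
grip_width: -0.1
grip_force: 1.3
```

Call:
{"method": "apply_moves", "body": {
  "rows": [
    [0,0.6,0,0],
    [0,1.2,0,0],
    [0,1.8,0,0],
    [0,2.4,0,0],
    [0,3.0,0,0]
  ]
}}

```text
time: 3.8
eef_pos: [523.7, 99.4, 57.0]
eef_rot: [0.0, 0.659, 0.752, -0.0]
force: [-2.2, -1.6, 1.8]
grip_width: 0.5
grip_force: 1.3
```

Call:
{"method": "apply_moves", "body": {
  "rows": [
    [0,0.6,0,0],
    [0,1.2,0,0],
    [0,1.8,0,0],
    [0,2.4,0,0],
    [0,3.0,0,0]
  ]
}}

```text
time: 4.3
eef_pos: [553.3, 103.2, 57.0]
eef_rot: [0.0, 0.659, 0.752, -0.0]
force: [-3.7, -2.0, 2.2]
grip_width: 0.3
grip_force: 1.4
```

Call:
{"method": "apply_moves", "body": {
  "rows": [
    [0,0.6,0,0],
    [0,1.2,0,0],
    [0,1.8,0,0],
    [0,2.4,0,0],
    [0,3.0,0,0]
  ]
}}

```text
time: 4.8
eef_pos: [583.1, 107.4, 57.0]
eef_rot: [-0.0, 0.659, 0.752, -0.0]
force: [-2.4, -2.6, 0.6]
grip_width: -0.2
grip_force: 1.3
```

Call:
{"method": "apply_moves", "body": {
  "rows": [
    [0,0.6,0,0],
    [0,1.2,0,0],
    [0,1.8,0,0],
    [0,2.4,0,0],
    [0,3.0,0,0]
  ]
}}

```text
time: 5.3
eef_pos: [612.8, 111.4, 57.0]
eef_rot: [-0.0, 0.659, 0.752, -0.0]
force: [-2.6, -1.4, 0.9]
grip_width: -0.1
grip_force: 1.2
```

Call:
{"method": "apply_moves", "body": {
  "rows": [
    [0,0.4,0,0],
    [0,0.8,0,0],
    [0,1.1,0,0],
    [0,1.4,0,0],
    [0,1.6,0,0]
  ]
}}

```text
time: 5.8
eef_pos: [628.4, 113.5, 57.0]
eef_rot: [-0.0, 0.659, 0.752, 0.0]
force: [-1.9, -2.4, 1.1]
grip_width: -0.2
grip_force: 1.1
```

Call:
{"method": "apply_moves", "body": {
  "rows": [
    [0,0.1,0,0],
    [0,0.2,0,0],
    [0,0.3,0,0],
    [0,0.4,0,0],
    [0,0.4,0,0]
  ]
}}

```text
time: 6.3
eef_pos: [632.3, 114.0, 57.0]
eef_rot: [0.0, 0.659, 0.752, 0.0]
force: [-0.9, -1.6, 0.7]
grip_width: -0.1
grip_force: 0.8
```

Call:
{"method": "apply_moves", "body": {
  "rows": [
    [0,0.1,0,0],
    [0,0.2,0,0],
    [0,0.3,0,0],
    [0,0.3,0,0]
  ]
}}

```text
time: 6.7
eef_pos: [635.3, 114.4, 57.0]
eef_rot: [0.0, 0.659, 0.752, 0.0]
force: [-0.5, -0.8, 0.4]
grip_width: -0.3
grip_force: 0.8
```

Call:
{"method": "apply_moves", "body": {
  "rows": [
    [0,0.1,0,0],
    [0,0.2,0,0],
    [0,0.2,0,0]
  ]
}}

```text
time: 7.0
eef_pos: [637.3, 114.6, 57.0]
eef_rot: [0.0, 0.659, 0.752, 0.0]
force: [-1.1, -1.3, 0.6]
grip_width: 0.2
grip_force: 0.8
```

Call:
{"method": "apply_moves", "body": {
  "rows": [
    [0,0.1,0,0],
    [0,0.2,0,0],
    [0,0.2,0,0]
  ]
}}

```text
time: 7.3
eef_pos: [638.7, 114.8, 56.9]
eef_rot: [-0.0, 0.659, 0.752, -0.0]
force: [-4.5, -1.6, 2.3]
grip_width: -0.3
grip_force: 2.3
```

Call:
{"method": "apply_moves", "body": {
  "rows": [
    [0,0.1,0,0],
    [0,0.2,0,0],
    [0,0.2,0,0]
  ]
}}

```text
time: 7.6
eef_pos: [639.0, 114.8, 56.8]
eef_rot: [-0.001, 0.659, 0.752, -0.002]
force: [-8.6, -2.3, 6.5]
grip_width: -0.5
grip_force: 5.5
```

The force rose and motion stalled at x = 639, so the lid is at its end stop. I'll back off, rise and look.

Call:
{"method": "apply_moves", "body": {
  "rows": [
    [0,-0.5,0,0],
    [0,-1,0,0],
    [0,-1,-2.5,0],
    [0,-1,-6,0],
    [1,-3,-9,0]
  ]
}}

```text
time: 8.1
eef_pos: [612.7, 120.2, 148.8]
eef_rot: [0.002, 0.66, 0.751, 0.002]
force: [0.9, 0.6, 0.3]
grip_width: 0.1
grip_force: 0.0
```

Call:
{"method": "apply_moves", "body": {
  "rows": [
    [2,-3,-2,0],
    [3.7,-6,-4,0],
    [3.7,-6,-4,0],
    [3.7,-6,-4,0],
    [3.7,-6,-4,0]
  ]
}}

```text
time: 8.6
eef_pos: [546.4, 149.4, 186.8]
eef_rot: [0.0, 0.659, 0.752, 0.0]
force: [0.6, -0.1, 0.1]
grip_width: -0.3
grip_force: 0.0
```

```bash
python3 - <<'E'
from h import *
import pickle
s=get_state();c=get_calibration("wrist");a=grab_frame("wrist")
print(s['time'],s['eef_pos'],s['eef_rot']);cv2.imwrite("pics/w3.png",a);pickle.dump((s,c),open("w3.pkl","wb"))
hsv=cv2.cvtColor(a,cv2.COLOR_BGR2HSV)
g=((hsv[...,1]<70)&(hsv[...,2]>110)).astype(np.uint8)
for n in cv2.findContours(g,0,1)[0]:
    A=cv2.contourArea(n)
    if A<300: continue
    (x,y),R=cv2.minEnclosingCircle(n);M=cv2.moments(n);q=(M['m10']/M['m00'],M['m01']/M['m00'])
    print(A,(round(x),round(y)),round(R,1),np.round(q,1),cast([(x,y),q],10,c)[0][:,:2].round(1).tolist())
E
```

```text
8.6 [546.40819671 149.3836935  186.79333916] [3.35581774e-04 6.59231297e-01 7.51940115e-01 2.19691423e-04]
975.5 (376, 321) 21.7 [375.1 317.8] [[603.7, 74.2], [602.9, 76.9]]
1973.5 (231, 320) 32.4 [231.6 318.5] [[492.7, 60.8], [492.9, 61.9]]
411.5 (387, 249) 16.0 [386.8 249.4] [[602.2, 132.6], [602.3, 132.5]]
1791.0 (224, 240) 25.0 [223.7 240.4] [[482.2, 123.8], [482.2, 123.9]]
1360.5 (306, 240) 31.8 [301.6 237.1] [[541.8, 131.7], [538.6, 133.8]]
1223.0 (380, 235) 29.8 [375.4 229.1] [[595.8, 142.8], [591.3, 146.8]]
1147.0 (446, 142) 35.8 [453.7 145.3] [[629.1, 214.5], [635.2, 212.9]]
```

View pics/w3.png

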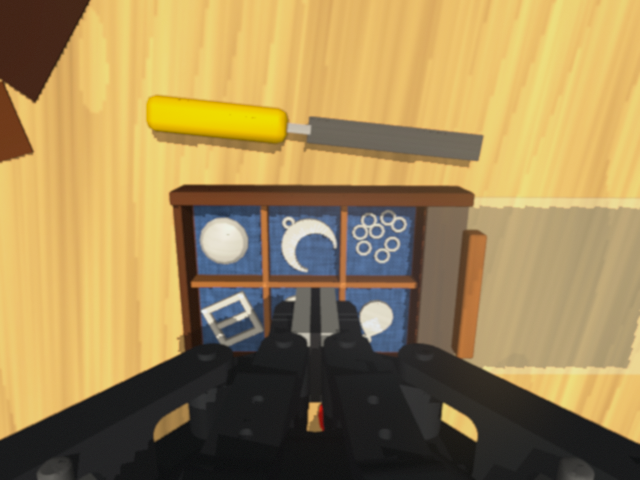

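The lid is fully open: the batten at (472,295) sits past the +x end and all compartments are uncovered. The crescent's outline centre is near (309,245) with the broad part upper left; its metal centroid at (302,237) maps to world (538.6, 133.8). I'll point there, tips at about z 30.

Call:
{"method": "apply_moves", "body": {
  "rows": [
    [-1.4,-1,2,0],
    [-1.4,-1,5,0],
    [-1.4,-1,8,0],
    [-1.4,-1,10,0],
    [-1.4,-1,11,0]
  ]
}}

```text
time: 9.15
eef_pos: [536.9, 133.5, 74.3]
eef_rot: [-0.001, 0.659, 0.752, -0.002]
force: [-0.2, 0.6, -0.2]
grip_width: -0.0
grip_force: 0.0
```

Call:
{"method": "apply_moves", "body": {
  "rows": [
    [0,0,1,0],
    [0,0,2,0],
    [0,0,2.8,0],
    [0,0,2.8,0],
    [0,0,2.8,0]
  ]
}}

```text
time: 9.65
eef_pos: [537.9, 134.8, 49.3]
eef_rot: [0.0, 0.659, 0.752, 0.0]
force: [-0.3, 0.1, 0.5]
grip_width: -0.0
grip_force: 0.0
```

```bash
python3 - <<'E'
from h import *
s=get_state();print(s['time'],s['eef_pos'],s['force'])
a=grab_frame("wrist");b=grab_frame("side")
cv2.imwrite("pics/c4.png",np.hstack([cv2.resize(a,(400,300)),cv2.resize(b[180:330,170:370],(400,300),interpolation=cv2.INTER_CUBIC)]))
E
```

```text
9.65 [537.86138109 134.75864774  49.2783659 ] [-0.34003038  0.12129026  0.48883894]
```

View pics/c4.png

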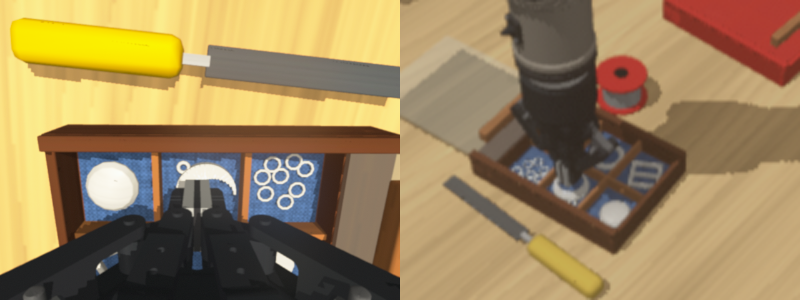

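The left panel shows the fingertips at (196,185) over the crescent, with its loop at (183,168) and its arc to (235,190). The side view shows them above it without contact. I'll hold for more than three seconds.

Call:
{"method": "apply_moves", "body": {
  "rows": [
    [0,0,0,0],
    [0,0,0,0],
    [0,0,0,0],
    [0,0,0,0],
    [0,0,0,0]
  ]
}}

```text
time: 10.25
eef_pos: [537.6, 134.7, 49.1]
eef_rot: [0.0, 0.659, 0.752, 0.0]
force: [0.6, -0.7, -0.3]
grip_width: 0.1
grip_force: 0.0
```

Call:
{"method": "apply_moves", "body": {
  "rows": [
    [0,0,0,0],
    [0,0,0,0],
    [0,0,0,0],
    [0,0,0,0],
    [0,0,0,0]
  ]
}}

```text
time: 10.75
eef_pos: [537.6, 134.7, 49.0]
eef_rot: [0.0, 0.659, 0.752, 0.0]
force: [0.3, -0.4, -0.2]
grip_width: -0.0
grip_force: 0.0
```

Call:
{"method": "apply_moves", "body": {
  "rows": [
    [0,0,0,0],
    [0,0,0,0],
    [0,0,0,0],
    [0,0,0,0],
    [0,0,0,0]
  ]
}}

```text
time: 11.25
eef_pos: [537.6, 134.7, 49.0]
eef_rot: [-0.0, 0.659, 0.752, 0.0]
force: [-0.2, -0.5, -0.2]
grip_width: 0.4
grip_force: 0.0
```

Call:
{"method": "apply_moves", "body": {
  "rows": [
    [0,0,0,0],
    [0,0,0,0],
    [0,0,0,0],
    [0,0,0,0],
    [0,0,0,0]
  ]
}}

```text
time: 11.75
eef_pos: [537.6, 134.7, 49.0]
eef_rot: [-0.0, 0.659, 0.752, 0.0]
force: [0.4, -0.1, 0.3]
grip_width: -0.0
grip_force: 0.0
```

Call:
{"method": "apply_moves", "body": {
  "rows": [
    [0,0,0,0],
    [0,0,0,0],
    [0,0,0,0],
    [0,0,0,0],
    [0,0,0,0]
  ]
}}

```text
time: 12.25
eef_pos: [537.6, 134.7, 49.0]
eef_rot: [0.0, 0.659, 0.752, 0.0]
force: [-0.1, -0.3, 0.1]
grip_width: 0.2
grip_force: 0.0
```

Call:
{"method": "apply_moves", "body": {
  "rows": [
    [0,0,0,0],
    [0,0,0,0],
    [0,0,0,0],
    [0,0,0,0],
    [0,0,0,0]
  ]
}}

```text
time: 12.75
eef_pos: [537.6, 134.6, 49.0]
eef_rot: [0.0, 0.659, 0.752, -0.0]
force: [-0.4, 0.1, 0.1]
grip_width: -0.2
grip_force: 0.0
```

Call:
{"method": "apply_moves", "body": {
  "rows": [
    [0,0,0,0],
    [0,0,0,0],
    [0,0,0,0],
    [0,0,0,0],
    [0,0,0,0]
  ]
}}

```text
time: 13.25
eef_pos: [537.6, 134.7, 49.0]
eef_rot: [0.0, 0.659, 0.752, 0.0]
force: [0.0, -0.7, 0.4]
grip_width: 0.1
grip_force: 0.0
```

Call:
{"method": "apply_moves", "body": {
  "rows": [
    [0,0,0,0],
    [0,0,0,0],
    [0,0,0,0],
    [0,0,0,0],
    [0,0,0,0]
  ]
}}

```text
time: 13.75
eef_pos: [537.6, 134.7, 49.0]
eef_rot: [-0.0, 0.659, 0.752, 0.0]
force: [0.0, -0.3, -0.3]
grip_width: -0.1
grip_force: 0.0
```

```bash
python3 -c "
from station import *
print(get_state()['eef_pos']);print(sign_off())"
```

```text
[537.60257029 134.69675283  49.0100122 ]
the job is handed in; nothing more can be done
None
```

I pushed the lid open to its end stop, pointed the shut fingertips about 2 cm above the crescent for about four seconds, and handed the job in still pointing at it; I saw no contact with anything but the batten.

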